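Bring the cruet round on the counter carousel and hold it there

ROBOT

A 6-joint arm with a two-finger parallel gripper is mounted at the origin on the work surface. World frame = base frame: x ahead of the robot, y to its left, z up, the work surface at z = 0. Lengths are in m, angles in rad, forces in N, time in s.
With the tool pointing down it reaches from about 0.275 to 0.75 m from the base axis. Payload 10.2 kg.
Tool frame: the origin (TCP) lies between the finger pads; the fingertips stand 8 mm ahead of it and the grasp point (between the pads) lies 11 mm behind it; z points along the fingers, y is the direction in which the jaws open and shut (so a half turn about z gives the same grasp; the last joint's range is limited). The gripper opens to 88 mm and grips with 3 to 60 N. Pads are 18 mm wide; open, the fingers measure 123 mm over their backs; the gripper's body (75 mm by 187 mm) begins 45 mm behind the grasp point.
Start: joints at [-1.434, 0.313, 1.498, -0, 1.331, -0.223], TCP at [0.185, -0.491, 0.247] pointing down, gripper open.
Joint ranges: [-2.94, 2.94], [-0.97, 2.17], [0.19, 2.56], [-1.23, 4.37], [0.02, 3.11], [-2.88, 2.88]. Speed limits (rad/s): [2.39, 2.39, 3.01, 3.14, 3.14, 3.14].

INTERFACE

Orientations are given as a unit quaternion [x, y, z, w].
In Python, from workcell import arm, imaging gives the robot as it stands. The module is installed in compiled form; this text tells all that it offers.
- The arm moves only by the tool arm_command, never from a script. Its argument "motion" is a list that holds one entry, the list of rows, each a list of 4 numbers: the shift along the tool's x, y, z in units of 0.25 m (1.0 is 0.25 m), then the turn about the tool's z in units of 60 degrees (1.0 is 60 degrees). In form: [[[tx, ty, tz, twist], ...]]. A call has exactly 8 rows; each row is the pose to reach, as a shift and turn from the pose commanded when the call began, along the tool's axes at that moment; what a row does not reach only later rows make up. A row lasts 1/10 s, in which the tool goes at most 50 mm and 8.59 degrees, less where a joint would pass 70% of its speed; a pose out of reach is approached as far as the arm can. A call with a number of a shift or a turn outside -1 to 1 is refused whole. A call with a gripper value outside its range is refused whole. "grip" is the opening, from 0 (shut) to 1 (fully open), set as the call begins (left out, the last holds). The fingers move at their own pace and stop on an object; the grip force is fixed at half the most. Time passes only in rows, so rows that repeat a pose let the fingers close, or fill a call up. It gives the time, the measured TCP pose, the force and the opening at its end, in the units of the state.
- arm.state(): the state, without advancing time (a new reading comes with each control period).
- imaging.get_image(name): name is "scene" or "side" or "wrist"; returns a dict with "pixels" (420x560x3 uint8, red, green, blue), "z_map" (420x560 float32, m along the optical axis (not along the pixel's ray), 0 where there is no reading), "intrinsics" (3x3 intrinsics, pixels), "dist" ([k1, k2, p1, p2, k3] as OpenCV has them; the pictures are not rectified), "R" (3x3) and "t" (3): a world point X has camera coordinates R X + t; the wrist camera has in their place "tool_from_camera" (4x4, takes a point from camera to tool coordinates, whose origin is the TCP and whose axes are the flange's). Camera axes: x right, y down, z forward; pixel columns grow to the right and rows downward; lengths in m; the calibration is good to about 2 mm. A picture is of the moment at which its call begins: read the wrist's pose just before it.
- arm.job_done(): hands the job in, once; it reports no verdict.
The state is a dict: "clock": time; "joint_positions": joint angles; "joint_velocities": joint speeds; "joint_torque": joint torques, N m; "eef_pos": TCP position; "orientation": TCP orientation; "contact_force": force on the tool from outside, world axes, zero at the start; "wrist_torque": the same for the moment, N m; "gripper_width": finger opening in m.
Only numpy, scipy, OpenCV 4.12 (cv2) and the standard library are available. Lean on these libraries where they do the work, as an engineer would, in place of code of your own. Each camera call takes 0.05 s, during which the arm holds its last target.

TASK

Push the condiment carousel's sled along its rail (the upright paddle at its end is there for that) from the parked station until it clicks fully into the other station on the robot's left. Then take the wooden grip bar on top of the carousel between the fingers and turn it until the stoppered cruet faces front, right over the sled's front tongue, and finish still gripping the bar, holding the carousel still there so that the cook can lift the cruet out. Do not push on the cruet or jars, and leave everything else on the counter where it stands.

Things in the scene. Friction and masses are not known exactly. Their poses are not given: they have to be found in the camera images.
- rail: fixed wooden base board with two steel rails on the counter, 150 wide (its x) by 470 long (its y, from -270 to +200), rail tops 16 mm high. Origin on the counter under the middle of the sled's travel; +y is the way the sled is to be pushed, -x is the front, roughly towards the robot
- sled (a joint): travel of the sled along the rail's +y, in m: 0 at the parked station, 0.120 at the other station, which is also the end of travel. An over-centre spring under the sled resists the push with about 5 N at first, less towards the middle (plus 1 N friction and 35 N per m/s of damping), and past the middle it draws the sled home by itself and holds it in the station with about 5 N
- sled_axis (a point): point on the sled on the carousel's turning axis, 36 mm above the counter, under the turntable; its axes are the sled's (parallel to the rail's): +y the way of travel, -x the front
- front_tongue (a point): front end of the sled's narrow flat tongue (22 mm wide, round end, top 26 mm above the counter), which sticks out at the front from under the turntable, 123 mm from the turning axis along the sled's -x
- push_face (a point): middle of the outer face of the sled's upright wooden paddle, 161 mm from the turning axis along the sled's -y and 140 mm above the counter. The paddle is 70 wide (x), 12 thick (y), its top 165 mm above the counter; this face looks to -y and is pushed to +y
- carousel (a joint): turn of the carousel on the sled, rad, counter-clockwise from above; 0 has the cruet at the back (sled's +x), +pi or -pi has it at the front over the tongue. It turns freely more than half a turn either way (stops at 6.3 and -6.3) against light friction of 0.05 N m and stays where it is left
- grip_center (a point): centre of the wooden grip bar on top of the carousel's middle column, on the turning axis, 203 mm above the counter. The bar is 70 long (its x), 18 thick (its y) and 40 high, edges 183 to 223 mm above the counter; it turns with the carousel (diameter 200 mm) and its +x points towards the cruet
- cruet_mid (a point): middle of the glass cruet's body on its own axis, 90 mm above the counter, 68 mm from the turning axis. The cruet is 52 across, with narrow neck and ball stopper, top 167 mm above the counter; it is fixed in its place in the turntable
- cruet: the same cruet; origin at its foot, 48 mm above the counter
- jars: the other three places of the carousel: plain squat glass jars with flat steel lids, 50 across, tops 126 mm above the counter, 68 mm from the turning axis at quarter turns; fixed in the turntable; origin on the turning axis 36 mm above the counter
- grip_bar: the grip bar; origin at its centre, as grip_center
- sugar_bowl: bystander: white ceramic sugar bowl with lid and two ears, 100 across, 96 high, origin under its middle
- salt_shaker: bystander behind the rail: steel shaker 42 across, 75 high, origin under its middle
- ramekin: bystander: white bowl 80 across, 42 high, origin under its middle
- ladle: bystander lying behind the rail: black nylon ladle, origin under its bowl (82 across, 32 high), handle 255 mm along its +y
- mug: bystander: white mug 80 across, 88 high, origin under its middle
- preserve_jar: bystander: amber jar 68 across, 100 high, origin under its middle

How it is judged:
On the way, in this order (a step that is already met when the one before it is completed fails the run):
1. the sled has been pushed into the other station (within 8 mm) (value of joint sled above 0.112 m), for 0.2 s.
2. the cruet is over the front tongue while the fingers grip the bar (x of cruet_mid in the frame of sled_axis below -0.05 m and y of cruet_mid in the frame of sled_axis between -0.01 and 0.01 m and contact force between the fingers and grip_bar above 2 N), for 0.2 s.
At the end, for the whole second after the job is handed in: The sled is in the other station within 8 mm, the cruet's axis lies within 10 mm (about 8 degrees) of the line from the turning axis to the front tongue, the carousel is still (under 0.05 rad/s) and the fingers still grip the bar with more than 2 N (all of step 2 and value of joint sled above 0.112 m and velocity of joint carousel between -0.05 and 0.05 rad/s); the arm keeps its last pose, push and grip.
It fails at once if the cruet or a jar was pushed on (more than 3 N) (contact force between any of the arm, the fingers and cruet above 3 N or contact force between any of the arm, the fingers and jars above 3 N).
It fails at once if a bystander was moved by more than 30 mm (distance of any of sugar_bowl, salt_shaker, ramekin, ladle, mug, preserve_jar from where it was at the start of the episode above 0.03 m).
It also fails if it takes over 64 s, if anything falls off the work surface, if the arm or the gripper's body presses on something with over 40 N, if the wrist force passes 120 N, or if a joint passes its speed limit or range.

## Working session

There is one attempt and no reset: what is moved stays moved. The work goes in short steps, Python scripts to look and compute and a tool call to move; the robot and the scene stay as the last step left them, time stands still between calls to the robot, and variables do not carry over. Pictures are saved under pics/ and viewed, and the job is handed in when it is done.

Besides the shell and the picture viewer there is one more tool, called after "Request:" in YAML: its name, and indented under it one key for each argument. arm_command: Moves the arm, as the interface text tells. Its arguments: {"type":"object","properties":{"motion":{"type":"array","items":{"type":"array","items":{"type":"array","items":{"type":"number"}}}},"grip":{"type":"number"}},"required":["motion"]}

```bash
mkdir -p pics; cat > h.py <<'E'
import numpy as np, cv2
from workcell import arm, imaging
def snap(n,f):
    s=arm.state(); d=imaging.get_image(n); cv2.imwrite('pics/'+f,d['pixels'][:,:,::-1]); np.savez('pics/'+f+'.npz',**{k:np.array(v) for k,v in d.items()},pos=s['eef_pos'],q=s['orientation']); return s,d
def world(d,u,v,z=None):
    K=np.array(d['intrinsics']);p=cv2.undistortPoints(np.array([[[u,v]]],float),K,np.array(d['dist'],float))[0,0]
    R=np.array(d['R']);t=np.array(d['t'])
    ray=R.T@np.array([p[0],p[1],1]);c=-R.T@t
    if z is not None: return c+ray*(z-c[2])/ray[2]
    zz=d['z_map'][int(round(v)),int(round(u))]
    return c+ray*zz
E
python3 - <<'E'
from h import *
s,d=snap('scene','scene0.png'); _,e=snap('side','side0.png')
print(s)
for x in(d,e): print(x['R'],x['t'],x['intrinsics'])
E
```

```text
{'clock': 0.0, 'joint_positions': array([-1.43440515e+00,  3.13429673e-01,  1.49841552e+00,  1.68255719e-05,
        1.33100121e+00, -2.23411991e-01]), 'joint_velocities': array([ 0.00089455, -0.00021529, -0.00167432, -0.00079139,  0.00036966,
       -0.00106116]), 'joint_torque': array([ 1.24901421e-04, -4.02207255e+01, -2.52270520e+01,  6.94797048e-02,
        3.53761716e-02, -1.12650562e-04]), 'eef_pos': array([ 0.18480168, -0.49115367,  0.24617958]), 'orientation': array([ 9.83861472e-01,  1.78930741e-01,  3.54300055e-05, -6.25925016e-04]), 'contact_force': array([-0.54547441, -0.05077822, -0.20355138]), 'wrist_torque': array([ 0.0177843 , -0.00858463, -0.06447386]), 'gripper_width': 0.08781994976541248}
[[ 0.55209027  0.83378356  0.00114357]
 [ 0.68474951 -0.45262389 -0.57118275]
 [-0.47572518  0.31612749 -0.82082213]] [-0.25638    -0.33284729  1.79053115] [[452.72031504   0.         278.95407408]
 [  0.         452.72031504 211.14527041]
 [  0.           0.           1.        ]]
[[ 0.98251748  0.18533784  0.01758665]
 [ 0.13387215 -0.63770711 -0.75855645]
 [-0.12937408  0.74764934 -0.65136995]] [-0.55111857 -0.01629301  1.25019195] [[391.49027677   0.         285.77794761]
 [  0.         391.49027677 209.0335193 ]
 [  0.           0.           1.        ]]
```

View pics/scene0.png

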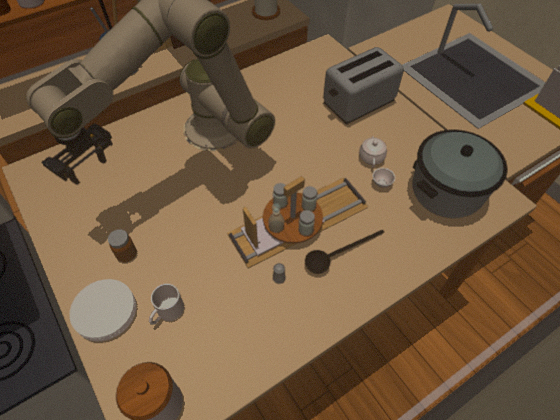

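View pics/side0.png

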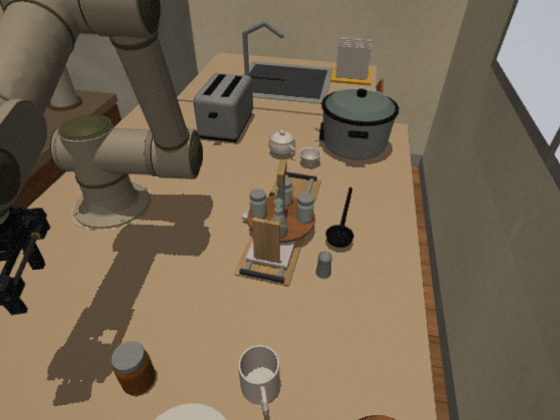

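```bash
python3 - <<'E'
import cv2
a=cv2.imread('pics/scene0.png')[160:280,220:380]; cv2.imwrite('pics/c1.png',cv2.resize(a,None,fx=5,fy=5,interpolation=2))
a=cv2.imread('pics/side0.png')[150:290,225:365]; cv2.imwrite('pics/c2.png',cv2.resize(a,None,fx=4.2857,fy=4.2857,interpolation=2))
E
```

```text
(no output)
```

View pics/c1.png

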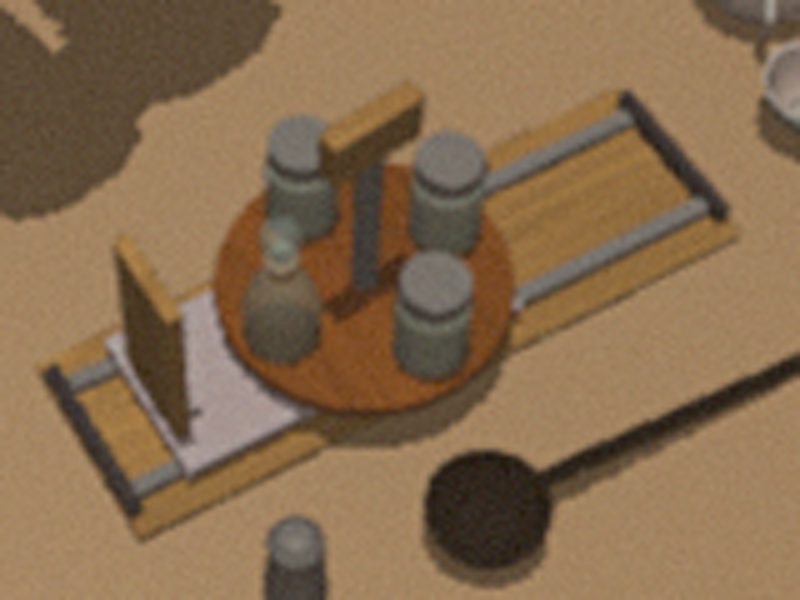

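View pics/c2.png

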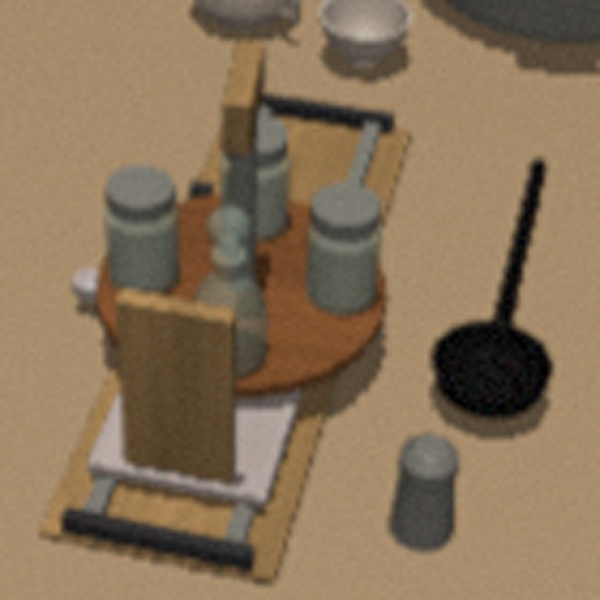

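```bash
python3 - <<'E'
from h import *
d=dict(np.load('pics/scene0.png.npz')); e=dict(np.load('pics/side0.png.npz'))
S=lambda x,y:(220+x/5-.4,160+y/5-.4); D=lambda x,y:(225+x/4.2857-.4,150+y/4.2857-.4)
for n,p,z in [('b1',(40,372),.008),('b2',(140,540),.008),('b3',(738,235),.008),('b4',(618,90),.008),('padA',(120,236),.165),('padB',(182,318),.165),
 ('bar1',(408,82),.223),('bar2',(424,95),.223),('bar3',(322,137),.223),('bar4',(333,156),.223),('lidL',(300,138),.126),('lidR',(450,157),.126),('lidB',(435,278),.126),('stop',(283,235),.158)]:
    print(n,world(d,*S(*p),z).round(4), world(d,*S(*p)).round(4))
print()
for n,p,z in [('b1',(40,535),.008),('b2',(272,580),.008),('b3',(410,132),.008),('padA',(119,293),.165),('padB',(235,312),.165),('bar1',(243,42),.223),('bar2',(265,45),.223),('bar3',(224,95),.223),('bar4',(250,100),.223),('lidL',(140,190),.126),('lidR',(345,208),.126),('stop',(230,222),.158)]:
    print(n,world(e,*D(*p),z).round(4), world(e,*D(*p)).round(4))
E
```

```text
b1 [ 0.4673 -0.2055  0.008 ] [ 0.4749 -0.2085  0.0209]
b2 [ 0.6102 -0.2149  0.008 ] [ 6.064e-01 -2.132e-01  1.000e-04]
b3 [0.6358 0.2511 0.008 ] [0.6345 0.2528 0.0051]
b4 [0.489  0.2617 0.008 ] [4.846e-01 2.663e-01 4.000e-04]
padA [ 0.5029 -0.1538  0.165 ] [ 0.5041 -0.1544  0.1669]
padB [ 0.5739 -0.1538  0.165 ] [ 0.4923 -0.1098  0.0244]
bar1 [0.5383 0.031  0.223 ] [0.3947 0.1432 0.0008]
bar2 [0.5518 0.0332 0.223 ] [ 0.4083  0.1481 -0.0034]
bar3 [ 0.5445 -0.0355  0.223 ] [ 0.5401 -0.0325  0.2162]
bar4 [ 0.5598 -0.038   0.223 ] [ 0.5552 -0.0347  0.2157]
lidL [ 0.4752 -0.0049  0.126 ] [ 0.4733 -0.0036  0.123 ]
lidR [0.5411 0.0668 0.126 ] [0.5415 0.0665 0.1266]
lidB [0.6123 0.0042 0.126 ] [0.6126 0.004  0.1266]
stop [ 0.5524 -0.0685  0.158 ] [ 0.558  -0.0722  0.1674]

b1 [ 0.4613 -0.2078  0.008 ] [ 0.4611 -0.2072  0.0073]
b2 [ 0.607  -0.2135  0.008 ] [ 0.6071 -0.2138  0.0085]
b3 [0.6342 0.2531 0.008 ] [ 0.6332  0.2689 -0.0036]
padA [ 0.5026 -0.1508  0.165 ] [ 0.4659 -0.0256  0.048 ]
padB [ 0.5711 -0.153   0.165 ] [ 0.5577 -0.0844  0.1007]
bar1 [0.5384 0.0328 0.223 ] [ 0.4741  0.3702 -0.0038]
bar2 [0.5526 0.0324 0.223 ] [ 0.4946  0.3649 -0.0006]
bar3 [ 0.5384 -0.0262  0.223 ] [ 0.5382 -0.0255  0.2225]
bar4 [ 0.5547 -0.028   0.223 ] [ 0.5544 -0.0263  0.2217]
lidL [ 0.4787 -0.0084  0.126 ] [ 0.4786 -0.0079  0.1256]
lidR [0.6132 0.0009 0.126 ] [0.6131 0.0017 0.1253]
stop [ 0.5506 -0.0665  0.158 ] [ 0.5521 -0.0739  0.1642]
```

Request:
arm_command:
  motion:
    - [[0.1,-0.04,0,-0.07],[0.22,-0.08,0,-0.14],[0.34,-0.12,0,-0.21],[0.46,-0.16,0,-0.28],[0.58,-0.2,0,-0.35],[0.7,-0.25,0,-0.42],[0.8,-0.29,0,-0.49],[0.86,-0.31,0,-0.55]]
  grip: 0

```text
clock: 0.9
eef_pos: [0.3599, -0.3416, 0.2465]
orientation: [0.892, 0.453, 0.0, -0.0]
contact_force: [0.5, -0.2, -0.2]
gripper_width: 0.0263
```

```bash
cat >> h.py <<'E'
def plan(x,y,z,yaw):
    s=arm.state();q=s['orientation'];p=s['eef_pos']
    from scipy.spatial.transform import Rotation as Ro
    R=Ro.from_quat(q).as_matrix(); cy=np.degrees(np.arctan2(R[1,0],R[0,0]))
    print('t',s['clock'],'pos',p.round(4),'yaw',cy.round(2),'F',s['contact_force'].round(1),'w',round(s['gripper_width'],4),'tilt',R[:,2].round(4))
    print('units',(R.T@(np.array([x,y,z])-p)/.25).round(4),'twist',((cy-yaw)/60).round(4))
E
python3 -c "
from h import *
plan(.535,-.195,.15,86.8)"
```

```text
t 0.9 pos [ 0.3599 -0.3416  0.2465] yaw 53.86 F [ 0.5 -0.2 -0.2] w 0.0263 tilt [-2.e-04  6.e-04 -1.e+00]
units [0.8866 0.22   0.3864] twist -0.5489
```

Request:
arm_command:
  motion:
    - [[0.12,0.03,0,-0.08],[0.26,0.06,0.02,-0.16],[0.4,0.1,0.05,-0.24],[0.54,0.13,0.1,-0.32],[0.68,0.17,0.15,-0.4],[0.8,0.2,0.2,-0.48],[0.88,0.22,0.25,-0.55],[0.887,0.22,0.28,-0.55]]

```text
clock: 1.7
eef_pos: [0.5353, -0.1956, 0.1752]
orientation: [0.727, 0.687, -0.0, -0.001]
contact_force: [-0.1, -0.4, 0.4]
gripper_width: 0.0008
```

```bash
python3 -c "
from h import *
plan(.535,-.195,.145,86.8)
s,d=snap('wrist','w1.png');snap('side','s1.png');snap('scene','sc1.png')
print(d['tool_from_camera'])
a=cv2.imread('pics/s1.png')[130:300,205:375];b=cv2.imread('pics/sc1.png')[120:290,200:370]
cv2.imwrite('pics/c3.png',cv2.resize(np.hstack([a,b]),(800,400),interpolation=2))"
```

```text
t 1.7 pos [ 0.5353 -0.1956  0.1752] yaw 86.81 F [-0.1 -0.4  0.4] w 0.0008 tilt [-0.0014  0.0012 -1.    ]
units [ 0.0021 -0.0013  0.1209] twist 0.0001
[[-3.58328313e-04 -9.51719009e-01 -3.06970357e-01  7.97079773e-02]
 [ 9.99999596e-01 -8.78208385e-05 -8.95029112e-04 -4.83333840e-04]
 [ 8.24857825e-04 -3.06970554e-01  9.51718655e-01 -1.37806202e-01]
 [ 0.00000000e+00  0.00000000e+00  0.00000000e+00  1.00000000e+00]]
```

View pics/w1.png

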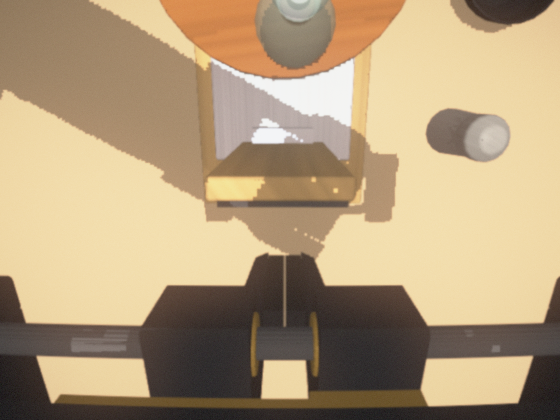

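View pics/c3.png

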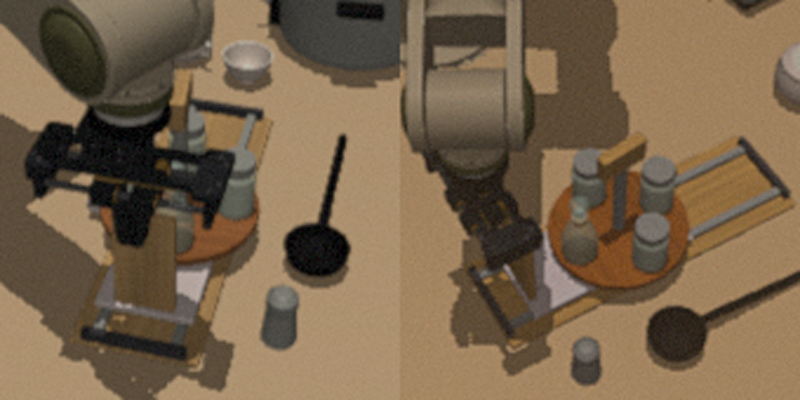

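Request:
arm_command:
  motion:
    - [[0,0,0.06,0],[0,0,0.11,0],[0.02,0,0.11,0],[0.05,0,0.11,0],[0.08,0,0.11,0],[0.11,0,0.11,0],[0.15,0,0.11,0],[0.19,0,0.11,0]]

```text
clock: 2.65
eef_pos: [0.5375, -0.1508, 0.15]
orientation: [0.728, 0.686, -0.001, 0.002]
contact_force: [-1.9, -10.3, -0.8]
gripper_width: 0.0007
```

```bash
python3 -c "
from h import *
plan(.535+.0081,-.195+.145,.147,86.8)"
```

```text
t 2.65 pos [ 0.5375 -0.1508  0.15  ] yaw 86.62 F [ -1.9 -10.3  -0.8] w 0.0007 tilt [ 9.0e-04 -3.9e-03 -1.0e+00]
units [ 0.4039 -0.0015  0.0103] twist -0.0031
```

Contact is made (about 10 N). Continue the push.

Request:
arm_command:
  motion:
    - [[0.05,0,0,0],[0.1,0,0,0],[0.15,0,0,0],[0.2,0,0,0],[0.25,0,0,0],[0.29,0,0,0],[0.33,0,0,0],[0.36,0,0,0]]

```text
clock: 3.45
eef_pos: [0.5428, -0.0589, 0.1492]
orientation: [0.728, 0.686, 0.0, -0.0]
contact_force: [-0.2, 0.6, 0.0]
gripper_width: 0.0009
```

```bash
python3 -c "
from h import *
plan(.535+.0081,-.195+.145,.147,86.8)
s,d=snap('wrist','w2.png');snap('side','s2.png');snap('scene','sc2.png')
a=cv2.imread('pics/s2.png')[130:300,205:375];b=cv2.imread('pics/sc2.png')[120:290,220:390]
cv2.imwrite('pics/c4.png',cv2.resize(np.hstack([a,b]),(800,400),interpolation=2))"
```

```text
t 3.45 pos [ 0.5428 -0.0589  0.1492] yaw 86.64 F [-0.2  0.6  0. ] w 0.0009 tilt [-0.e+00  3.e-04 -1.e+00]
units [ 0.0356 -0.0007  0.0088] twist -0.0027
```

View pics/w2.png

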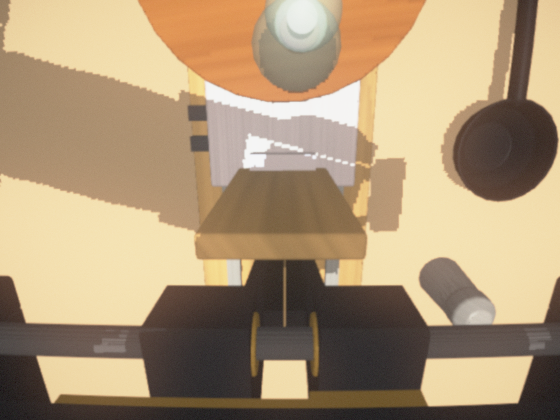

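View pics/c4.png

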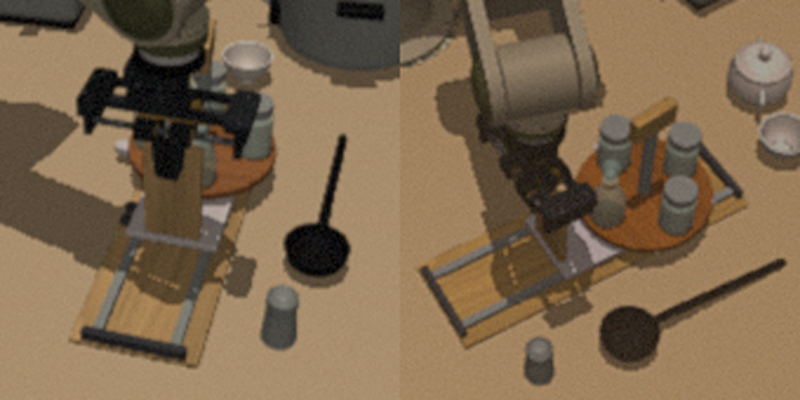

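Request:
arm_command:
  motion:
    - [[0.01,0,0,0],[0.02,0,0,0],[0.03,0,0,0],[0.035,0,0,0],[0.04,0,0,0],[0.04,0,0,0],[0.04,0,0,0],[0.04,0,0,0]]

```text
clock: 4.4
eef_pos: [0.5433, -0.0502, 0.1492]
orientation: [0.728, 0.686, -0.0, 0.0]
contact_force: [-0.3, -2.5, 0.1]
gripper_width: 0.0006
```

Request:
arm_command:
  motion:
    - [[-0.06,0,0,0],[-0.12,0,0,0],[-0.2,0,-0.06,0],[-0.25,0,-0.18,0],[-0.25,0,-0.32,0],[-0.25,0,-0.46,0],[-0.25,0,-0.56,0],[-0.25,0,-0.56,0]]

```text
clock: 5.2
eef_pos: [0.5403, -0.1139, 0.2926]
orientation: [0.728, 0.686, 0.001, 0.003]
contact_force: [1.1, 0.2, 0.3]
gripper_width: 0.0007
```

```bash
python3 -c "
from h import *
s,d=snap('wrist','w3.png');snap('side','s3.png');snap('scene','sc3.png')
print(s['eef_pos'],s['orientation'],s['contact_force'])
a=cv2.imread('pics/s3.png')[120:260,235:375];b=cv2.imread('pics/sc3.png')[130:270,240:380]
cv2.imwrite('pics/c5.png',cv2.resize(a,(600,600),interpolation=2))
cv2.imwrite('pics/c6.png',cv2.resize(b,(600,600),interpolation=2))"
```

```text
[ 0.5403253  -0.11394917  0.29258568] [0.72800394 0.68556552 0.00128985 0.0029203 ] [1.05883398 0.16904488 0.25272999]
```

View pics/w3.png

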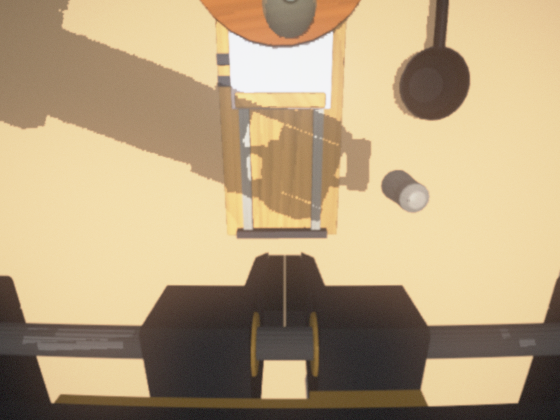

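View pics/c5.png

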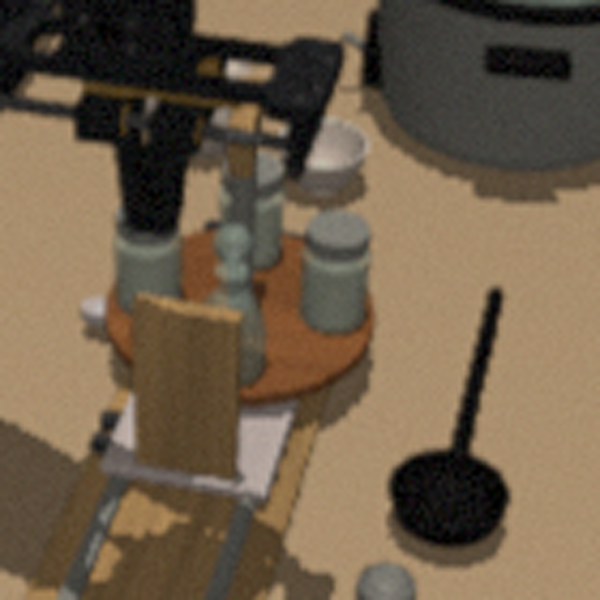

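View pics/c6.png

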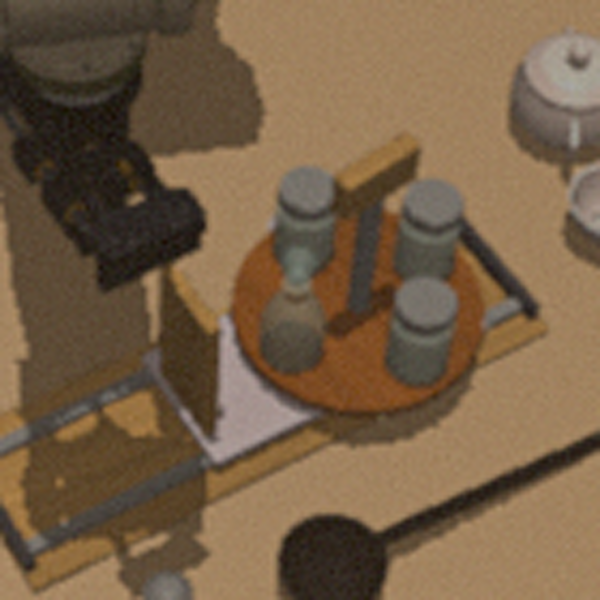

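```bash
python3 - <<'E'
from h import *
d=dict(np.load('pics/sc3.png.npz')); e=dict(np.load('pics/s3.png.npz'));f=4.2857
S=lambda x,y:(240+x/f-.4,130+y/f-.4); D=lambda x,y:(235+x/f-.4,120+y/f-.4)
for n,p,z in [('padA',(170,265),.165),('padB',(216,330),.165),('bar1',(405,133),.223),('bar2',(418,146),.223),('bar3',(335,180),.223),('bar4',(345,198),.223),('lidL',(307,188),.126),('lidR',(431,201),.126),('lidB',(425,302),.126),('stop',(298,262),.158)]:
    print(n,world(d,*S(*p),z).round(4), world(d,*S(*p)).round(4))
for n,p,z in [('padA',(138,293),.165),('padB',(241,313),.165),('lidB',(338,232),.126),('stop',(233,240),.158)]:
    print(n,world(e,*D(*p),z).round(4))
# depth clouds of bar top & jar lids & paddle top
for nm,g in(('scene',d),('side',e)):
    K=g['intrinsics'];v,u=np.mgrid[0:420,0:560];z=g['z_map']
    p=cv2.undistortPoints(np.stack([u,v],-1).reshape(-1,1,2).astype(float),K,g['dist'].astype(float)).reshape(420,560,2)
    X=(np.concatenate([p,np.ones((420,560,1))],-1)*z[...,None]-g['t'])@g['R']
    X=X[z>0]
    for n,(a,b),(cx,cy,r) in [('bar',(.219,.228),(.553,.12,.06)),('padtop',(.161,.169),(.543,-.04,.05)),('lids',(.123,.130),(.553,.12,.105)),('tt',(.044,.052),(.553,.12,.12))]:
        m=(X[:,2]>a)&(X[:,2]<b)&(np.hypot(X[:,0]-cx,X[:,1]-cy)<r);Y=X[m][:,:2].astype(np.float32)
        if len(Y)<5: continue
        print(nm,n,len(Y),Y.mean(0),cv2.minAreaRect(Y))
E
```

```text
padA [ 0.5137 -0.0317  0.165 ] [ 0.6276 -0.1076  0.3445]
padB [ 0.5796 -0.0365  0.165 ] [ 0.5772 -0.0348  0.161 ]
bar1 [0.5443 0.1506 0.223 ] [0.5441 0.1508 0.2226]
bar2 [0.5592 0.1509 0.223 ] [0.5587 0.1514 0.2222]
bar3 [0.5519 0.0827 0.223 ] [0.5517 0.0829 0.2227]
bar4 [0.569  0.0788 0.223 ] [0.5618 0.0852 0.2113]
lidL [0.485  0.1137 0.126 ] [0.4847 0.114  0.1255]
lidR [0.5478 0.1853 0.126 ] [0.5472 0.1859 0.125 ]
lidB [0.6211 0.1226 0.126 ] [0.6214 0.1223 0.1265]
stop [0.5583 0.0504 0.158 ] [0.5597 0.0492 0.1604]
padA [ 0.5106 -0.0254  0.165 ]
padB [ 0.5777 -0.032   0.165 ]
lidB [0.6206 0.1215 0.126 ]
stop [0.5574 0.0528 0.158 ]
scene bar 88 [0.5539964  0.11681249] ((0.5537525415420532, 0.11672666668891907), (0.019711583852767944, 0.07033712416887283), 3.7376391887664795)
scene padtop 59 [ 0.5452676 -0.0369687] ((0.5449969172477722, -0.036935389041900635), (0.012321090325713158, 0.06555619835853577), 85.34651947021484)
scene lids 269 [0.55635625 0.13674152] ((0.5540533065795898, 0.11769144237041473), (0.13872793316841125, 0.13926245272159576), 48.81736755371094)
scene tt 874 [0.5687543  0.10419587] ((0.5595256090164185, 0.11523185670375824), (0.19679883122444153, 0.1858554631471634), 71.02558135986328)
side bar 46 [0.5534873  0.10673332] ((0.5506928563117981, 0.12211441993713379), (0.017134448513388634, 0.07056774944067001), 6.715216636657715)
side padtop 88 [ 0.5428308  -0.03591159] ((0.5427024960517883, -0.03522622212767601), (0.01270040962845087, 0.06945890933275223), 85.69081115722656)
side lids 171 [0.5918031  0.13281906] ((0.5520780682563782, 0.11792038381099701), (0.14537742733955383, 0.1341608315706253), 46.15540313720703)
side tt 717 [0.570588   0.10906009] ((0.5565609931945801, 0.11740480363368988), (0.19502738118171692, 0.1874048262834549), 59.67616271972656)
```

```bash
python3 -c "
from h import *
plan(.5535,.118,.285,94)"
```

```text
t 5.35 pos [ 0.5392 -0.1129  0.2879] yaw 86.58 F [ 0.  -0.5 -0.1] w 0.0005 tilt [-1.9e-03  9.0e-04 -1.0e+00]
units [0.9255 0.0021 0.0122] twist -0.1237
```

Request:
arm_command:
  motion:
    - [[0.1,0,0,-0.02],[0.24,0,0,-0.04],[0.38,0,0,-0.06],[0.52,0,0,-0.08],[0.66,0,0,-0.1],[0.8,0,0,-0.124],[0.9,0,0,-0.124],[0.925,0.002,0,-0.124]]
  grip: 1

```text
clock: 6.15
eef_pos: [0.5533, 0.1203, 0.2876]
orientation: [0.681, 0.733, -0.001, -0.001]
contact_force: [-0.7, -0.4, -0.2]
gripper_width: 0.0624
```

```bash
python3 -c "
from h import *
plan(.5535,.118,.194,94)
s,d=snap('wrist','w4.png');snap('scene','sc4.png');snap('side','s4.png')
a=cv2.imread('pics/s4.png')[100:260,235:395];b=cv2.imread('pics/sc4.png')[100:260,230:390]
cv2.imwrite('pics/c7.png',cv2.resize(np.hstack([a,b]),(800,400),interpolation=2))"
```

```text
t 6.15 pos [0.5533 0.1203 0.2876] yaw 94.2 F [-0.7 -0.4 -0.2] w 0.0624 tilt [-2.8e-03  4.0e-04 -1.0e+00]
units [-0.0095  0.0012  0.3743] twist 0.0034
```

View pics/w4.png

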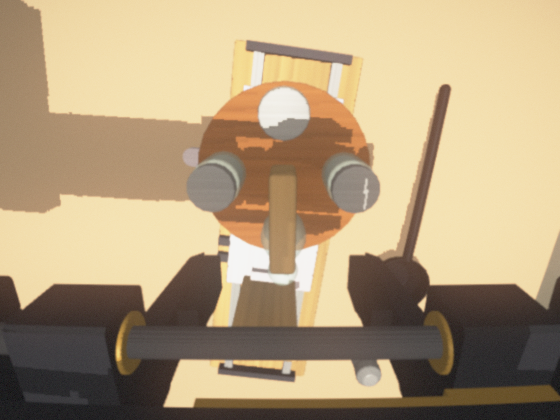

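View pics/c7.png

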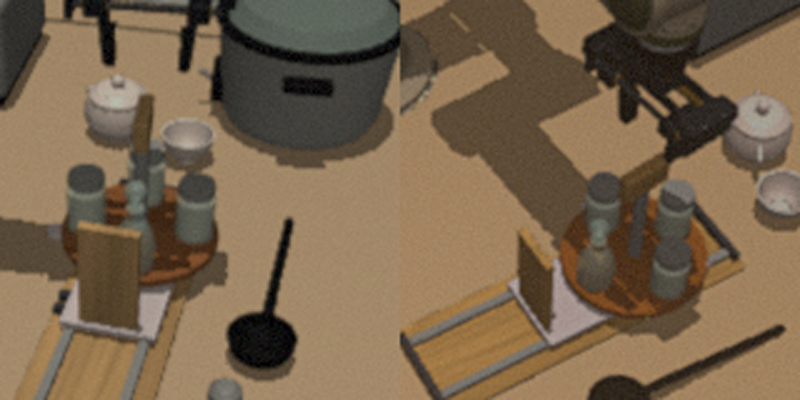

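Request:
arm_command:
  motion:
    - [[-0.01,0,0.05,0],[-0.01,0,0.11,0],[-0.01,0,0.17,0],[-0.01,0,0.23,0],[-0.01,0,0.29,0],[-0.01,0,0.34,0],[-0.01,0,0.37,0],[-0.01,0,0.37,0]]

```text
clock: 7.1
eef_pos: [0.5536, 0.1154, 0.1956]
orientation: [0.682, 0.731, -0.001, -0.001]
contact_force: [-0.1, -0.1, -0.2]
gripper_width: 0.0881
```

Request:
arm_command:
  motion:
    - [[0,0,0,0],[0,0,0,0],[0,0,0,0],[0,0,0,0],[0,0,0,0],[0,0,0,0],[0,0,0,0],[0,0,0,0]]
  grip: 0

```text
clock: 7.9
eef_pos: [0.554, 0.1159, 0.1967]
orientation: [0.682, 0.732, 0.0, -0.0]
contact_force: [0.7, 0.5, -0.8]
gripper_width: 0.0261
```

```bash
python3 -c "
from h import *
s,d=snap('wrist','w5.png')
plan(.5535,.118,.194,-3.6)"
```

```text
t 7.95 pos [0.5539 0.1159 0.1967] yaw 94.06 F [0.9 0.6 0.3] w 0.0223 tilt [-0.  0. -1.]
units [ 0.0084 -0.0012  0.0109] twist 1.6276
```

View pics/w5.png

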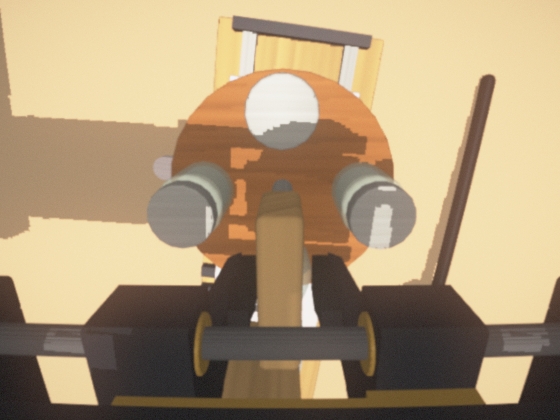

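Centred and still closing; let it close fully.

Request:
arm_command:
  motion:
    - [[0,0,0,0],[0,0,0,0],[0,0,0,0],[0,0,0,0],[0,0,0,0],[0,0,0,0],[0,0,0,0],[0,0,0,0]]

```text
clock: 8.75
eef_pos: [0.5521, 0.1157, 0.1966]
orientation: [0.682, 0.732, -0.002, -0.002]
contact_force: [-12.5, -1.4, 6.8]
gripper_width: 0.0175
```

Request:
arm_command:
  motion:
    - [[0,-0.006,0,0],[0,-0.006,0,0.08],[0,-0.006,0,0.16],[0,-0.006,0,0.24],[0,-0.007,0,0.32],[0,-0.007,0,0.4],[0,-0.008,0,0.48],[0.0,-0.009,0,0.54]]

```text
clock: 9.55
eef_pos: [0.5491, 0.1163, 0.1966]
orientation: [0.859, 0.511, -0.003, -0.002]
contact_force: [-17.7, 1.8, 7.9]
gripper_width: 0.0176
```

```bash
python3 -c "
from h import *
plan(.552,.118,.1966,-3.6)"
```

```text
t 9.55 pos [0.5491 0.1163 0.1966] yaw 61.53 F [-17.7   1.8   7.9] w 0.0176 tilt [-7.3e-03  5.0e-04 -1.0e+00]
units [ 0.0114  0.0068 -0.0001] twist 1.0854
```

Request:
arm_command:
  motion:
    - [[0,-0.008,0,0.03],[0,-0.012,0,0.1],[0,-0.014,0,0.18],[0,-0.016,0,0.26],[0,-0.018,0,0.34],[0,-0.02,0,0.42],[0.002,-0.022,0,0.5],[0.002,-0.023,0,0.54]]

```text
clock: 10.35
eef_pos: [0.5468, 0.1185, 0.1966]
orientation: [0.968, 0.251, -0.0, 0.0]
contact_force: [0.1, -2.9, 0.2]
gripper_width: 0.0177
```

```bash
python3 -c "
from h import *
plan(.552,.118,.1966,-3.6)
s,d=snap('wrist','w6.png')"
```

```text
t 10.35 pos [0.5468 0.1185 0.1966] yaw 29.08 F [ 0.1 -2.9  0.2] w 0.0177 tilt [-4.e-04 -7.e-04 -1.e+00]
units [0.0172 0.0118 0.0001] twist 0.5446
```

View pics/w6.png

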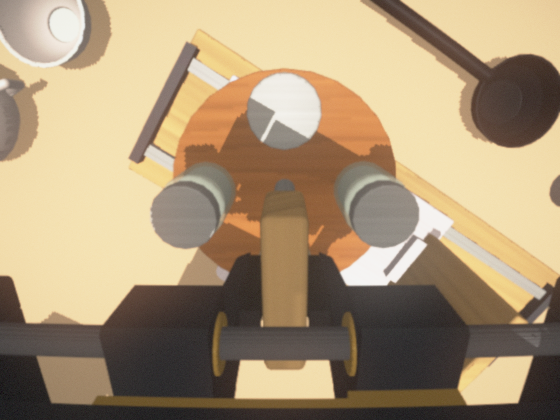

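Request:
arm_command:
  motion:
    - [[0,-0.001,0,0.06],[0,-0.002,0,0.14],[0,-0.004,0,0.22],[0,-0.006,0,0.3],[0.001,-0.008,0,0.38],[0.002,-0.01,0,0.45],[0.003,-0.011,0,0.51],[0.004,-0.012,0,0.545]]

```text
clock: 11.2
eef_pos: [0.5461, 0.1215, 0.1966]
orientation: [1.0, -0.031, -0.0, 0.001]
contact_force: [-1.9, -5.6, 1.5]
gripper_width: 0.0176
```

Request:
arm_command:
  motion:
    - [[0,0,0,0],[0,0,0,0],[0,0,0,0],[0,0,0,0],[0,0,0,0],[0,0,0,0],[0,0,0,0],[0,0,0,0]]

```text
clock: 12.0
eef_pos: [0.5461, 0.1215, 0.1966]
orientation: [1.0, -0.03, -0.0, 0.0]
contact_force: [-2.0, -5.3, 0.8]
gripper_width: 0.018
```

```bash
python3 -c "
from h import *
plan(.552,.118,.1966,-3.6)
s,d=snap('wrist','w7.png');snap('scene','sc7.png');snap('side','s7.png')
a=cv2.imread('pics/s7.png')[120:260,235:375];b=cv2.imread('pics/sc7.png')[130:270,240:380]
cv2.imwrite('pics/c9.png',cv2.resize(np.hstack([a,b]),(800,400),interpolation=2))"
```

```text
t 12.0 pos [0.5461 0.1215 0.1966] yaw -3.42 F [-2.  -5.3  0.8] w 0.018 tilt [-7.e-04 -8.e-04 -1.e+00]
units [0.0242 0.0125 0.0001] twist 0.003
```

View pics/w7.png

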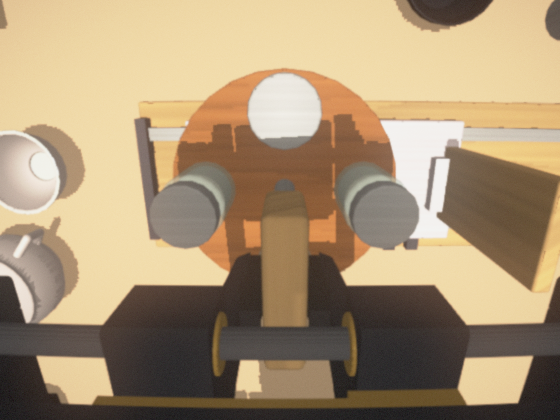

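View pics/c9.png

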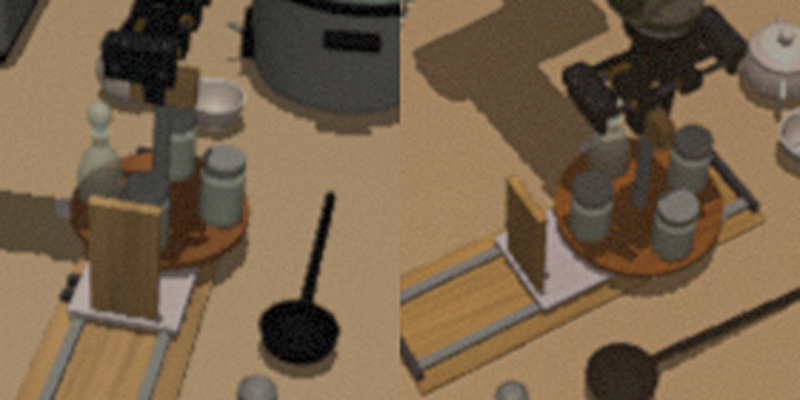

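```bash
python3 - <<'E'
from h import *
def cloud(f):
    g=dict(np.load(f));z=g['z_map'];v,u=np.mgrid[0:420,0:560]
    p=cv2.undistortPoints(np.stack([u,v],-1).reshape(-1,1,2).astype(float),g['intrinsics'],g['dist'].astype(float)).reshape(420,560,2)
    return ((np.concatenate([p,np.ones((420,560,1))],-1)*z[...,None]-g['t'])@g['R'])[z>0]
for f,cy in(('scene0',-.153),('side0',-.153),('sc3',-.036),('sc7',-.036),('s7',-.036)):
    X=cloud(f'pics/{f}.png.npz')
    m=(X[:,2]>.161)&(X[:,2]<.169)&(np.hypot(X[:,0]-.543,X[:,1]-cy)<.05);Y=X[m][:,:2].astype(np.float32);print(f,len(Y),cv2.minAreaRect(Y))
    if f[1]!='i' and f!='s7':
        m=(X[:,2]>.122)&(X[:,2]<.131)&(np.hypot(X[:,0]-.553,X[:,1]-cy-.155)<.11);L=X[m][:,:2].astype(np.float32)
        _,lab,c=cv2.kmeans(L,3,None,(3,100,1e-6),20,cv2.KMEANS_PP_CENTERS);print(c)
print(arm.state()['contact_force'],arm.state()['gripper_width'])
E
```

```text
scene0 63 ((0.5392371416091919, -0.15785768628120422), (0.011907942593097687, 0.06891341507434845), 87.63459014892578)
[[ 0.54207975  0.0640693 ]
 [ 0.6020223  -0.0098372 ]
 [ 0.47683638 -0.01177131]]
side0 112 ((0.5364625453948975, -0.15470051765441895), (0.014569628983736038, 0.06823977828025818), 85.7972183227539)
sc3 59 ((0.5449969172477722, -0.036935389041900635), (0.012321090325713158, 0.06555619835853577), 85.34651947021484)
[[0.4847355  0.11118799]
 [0.60949206 0.11281352]
 [0.55046093 0.1838673 ]]
sc7 58 ((0.5438582301139832, -0.03720889240503311), (0.012277547270059586, 0.06719516217708588), 86.32794952392578)
[[0.54592425 0.05699522]
 [0.62089396 0.11313405]
 [0.5562944  0.18374187]]
s7 90 ((0.5428794622421265, -0.03575272113084793), (0.014679308980703354, 0.06943594664335251), 83.59838104248047)
[-2.04742702 -4.02897812 -0.10531413] 0.01774427832750396
```

```bash
python3 -c "
from h import *
print(arm.job_done())"
```

```text
the job is handed in; nothing more can be done
None
```

I pushed the sled by its paddle into the left station. Then I gripped the bar, turned the carousel about 97.5° clockwise, and handed the job in still gripping it. `arm.job_done()` gave no verdict.

Last checks before hand-in, at 12.0 s of the 64 s allowed:

- **Sled:** the paddle top had moved 0.119–0.121 m in the two fixed cameras, so the sled is against its stop.
- **Cruet:** it faces front, over the tongue's line. Bar, jars and rail agree to about 1° against the 8° allowed.
- **Grip:** the fingers were closed on the bar at an opening of 17.7 mm, and the arm was still. The outside force on the tool was about 5 N. I had no direct reading of the finger force.
- **Cruet, jars and bystanders:** nothing in the pictures or forces showed the arm touching any of them. I did not measure whether each bystander had moved.

One measurement disagreed: the camera put the turning axis 2–3 mm off along the bar, and the side load rose to about 18 N in the first third of the turn. I recalculated the centre from the forces and followed it, and the load fell to a few newtons.

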